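Release the hold-up ratchet of a bench press and set an eyelet

ROBOT

A 6-joint arm with a two-finger parallel gripper is mounted at the origin on the work surface. World frame = base frame: x ahead of the robot, y to its left, z up, the work surface at z = 0. Lengths are in m, angles in rad, forces in N, time in s.
With the tool pointing down it reaches from about 0.375 to 0.9 m from the base axis. Payload 3.1 kg.
Tool frame: the origin (TCP) lies midway between the tips of the shut fingers; the grasp point (between the pads) lies 19 mm behind it (manip.hold_point_z is the distance from the TCP to the grasp point, in m); x points along the fingers, y is the direction in which the jaws open and shut, and the axes are right-handed (so a half turn about x gives the same grasp; the last joint's range is limited). The gripper opens to 85 mm and grips with 20 to 120 N. Pads are 22 mm wide; open, the fingers measure 114 mm over their backs; the gripper's body (76 mm by 85 mm) begins 54 mm behind the grasp point. The pads swing forward as they close: fully open they stand 13 mm farther back than shut.
Start: joints at [-1.448, 0.527, 1.433, -0, 1.181, -0.178], TCP at [0.186, -0.597, 0.231] pointing down, gripper open.
Joint ranges: [-3.08, 3.08], [-0.75, 2.2], [0.22, 2.44], [-1.43, 4.57], [0, 2.65], [-2.85, 2.85]. Speed limits (rad/s): [2.79, 2.79, 3.14, 3.14, 3.14, 3.14].

INTERFACE

Orientations are given as a unit quaternion [x, y, z, w].
In Python, from station import manip, snapshot gives the robot as it stands.
- The arm moves only by the tool play_rows, never from a script. Its argument "series" is a list of rows, each a list of 4 numbers: the shift along the tool's x, y, z in m, then the turn about the tool's x in degrees. In form: [[tx, ty, tz, spin], ...]. A call has 1 to 20 rows; each row is the pose to reach, as a shift and turn from the pose measured when the call began, along the tool's axes at that moment; what a row does not reach only later rows make up. A row lasts 1/10 s, in which the tool goes at most 50 mm and 8.59 degrees, less where a joint would pass 70% of its speed; a pose out of reach is approached as far as the arm can. A call with a gripper value outside its range is refused whole. "claw" is the opening in per cent of the stroke, from 0 (shut) to 100 (fully open), set as the call begins (left out, the last holds). The fingers move at their own pace and stop on an object; "force" is the grip in N (left out, the last holds). Time passes only in rows, so rows that repeat a pose let the fingers close. It gives the time, the measured TCP pose, the force and the opening at its end, in the units of the state.
- manip.sense(): the state, without advancing time (a new reading comes with each control period).
- snapshot(name): name is "scene" or "side" or "wrist"; returns a dict with "image" (400x640x3 uint8, blue, green, red), "depth" (400x640 float32, m along the optical axis (not along the pixel's ray), 0 where there is no reading), "fov_y" (degrees; the focal length in pixels is half the picture's height over the tangent of half this angle, whatever the lens; pixels are square), "cx", "cy" (the principal point, pixels), "R" (3x3) and "t" (3): a world point X has camera coordinates R X + t. Camera axes: x right, y down, z forward; pixel columns grow to the right and rows downward; lengths in m; the calibration is good to about 2 mm. A picture is of the moment at which its call begins.
- manip.sign_off(): hands the job in, once; it reports no verdict.
The state is a dict: "t": time; "q": joint angles; "qd": joint speeds; "tau": joint torques, N m; "tcp_pos": TCP position; "tool_rot": TCP orientation; "force": force on the tool from outside, world axes, zero at the start; "ft_torque": the same for the moment, N m; "finger_gap": opening from 0.0 (shut) to 1.0 (fully open).
Only numpy, scipy, OpenCV 4.12 (cv2) and the standard library are available. Lean on these libraries where they do the work, as an engineer would, in place of code of your own. Each camera call takes 0.05 s, during which the arm holds its last target.

TASK

Set the eyelet in the sign tag on the bench press: press down the thumb pad of the ratchet pawl until the pawl flips out of the wheel's teeth and stays out, then push the lever down as far as it goes so that the die flattens the eyelet. Use the fingertips only to press and push: grip and lift nothing, and do not force the lever down while the pawl is still in the teeth. Finish with the pawl out and the lever down, with the tag still in its place under the die and everything else on the bench left alone.

Things in the scene. Friction and masses are not known exactly. Their poses are not given: they have to be found in the camera images.
- press: Grey cast C-frame arbor press, 250 deep x 112 wide x 265 mm high (ram top 280), bolted down. Origin on the bench directly below the lever's axle; its -x is its front, +y its left. Its head is 56 mm wide and ends 65 mm in front of the axle; lever on the right side (y = -70 mm), ratchet wheel (100 mm across) and pawl on the left (y = +45 mm); ram (24 mm square) 30 mm in front of the axle.
- lever_axle (a point): Point on the lever's axle (185 mm above the bench), in the plane in which the lever swings. The axle runs along the press's y axis.
- lever_ball (a point): Centre of the black ball (32 mm across) at the free end of the lever. The lever is a straight steel bar 14 mm thick whose centre line runs from lever_axle to this point, 215 mm away, slanting up towards the press's front at the start.
- lever (a joint): Lever angle in rad: 0 fully up (bar 35 degrees above level), growing downwards, 1.047 at its stop (25 degrees below level). Starts at 0 to 0.35. With the pawl in, the teeth (0.21 rad apart) block it at the next tooth. With the pawl out it stays where left, goes down under 3 to 4 N at the ball (6 to 8 N over the last 0.2 rad, as the die flattens the eyelet) and stays down.
- pawl_pad (a point): Centre of the top of the ribbed steel thumb pad (30 x 30 mm, 6 mm thick) at the front end of the pawl's tail, 115 mm in front of the axle and roughly 240 mm above the bench at the start; it goes down by 25 to 35 mm, turning about pawl_pivot, as the pawl is thrown out.
- pawl_pivot (a point): The pawl's pivot, on the left side of the head, 235 mm above the bench; its axis runs along the press's y axis. The pad's centre is 65 mm in front of it.
- pawl (a joint): Pawl angle in rad: 0 with its nose deep in a tooth gap (up to 0.16 when it rests on a tooth's back), growing as the pad is pressed down. An over-centre spring holds it in below 0.28 and snaps it to its stop at 0.56 (out) beyond that. Pressing the pad takes 3 to 4 N, up to 15 N if the lever has been pushed hard against the pawl.
- tag_center (a point): Middle of the small aluminium sign tag (90 x 60 x 3 mm, loose, 60 g) that lies on the round anvil plate of the press, 52 mm above the bench, with its eyelet below the ram.
- eyelet (a joint): How far the brass eyelet (11 mm across, standing 5 mm above the tag) has been flattened, in m: 0 at the start, about 0.003 when set.
- tape_wide: Roll of masking tape, lying flat: 100 mm across, 36 mm high; origin at the centre of its underside. Not part of the job.
- tape_narrow: Roll of masking tape, lying flat to the right of the press: 92 mm across, 18 mm high; origin at the centre of its underside. Not part of the job.
- eyelet_tray: Small grey open tray with loose eyelets, left in front of the press: 100 x 75 x 28 mm; origin at the centre of its underside. Not part of the job.
- squeegee: White flat applicator card with a grey felt edge, in front of the press: 72 x 100 x 9 mm; origin at the centre of its underside. Not part of the job.
- spray_can: Aerosol can, 52 mm across, 170 mm high; origin at the centre of its underside. Not part of the job.
- sprayer: White trigger spray bottle, 86 mm across, 210 mm high; origin at the centre of its underside. Not part of the job.
- rule: Aluminium cutting rule lying flat, 300 x 45 x 10 mm; origin at the centre of its underside. Not part of the job.
- drill: Grey and black cordless drill standing on its battery, 230 x 75 x 200 mm; origin at the bench below its handle. Not part of the job.
Not all that is in view belongs to the job. What is shaped like the part that bears tag_center but pink is not meant.

How it is judged:
By the outcome, as a careful person would: the job done as asked, in the order asked, and still so for the second after the job is handed in, with the robot touching nothing.
It also fails if it takes over 51 s, if anything falls off the work surface, if the arm or the gripper's body presses on something with over 40 N, if the wrist force passes 120 N, or if a joint passes its speed limit or range.

## Working session

There is one attempt and no reset: what is moved stays moved. The work goes in short steps, Python scripts to look and compute and a tool call to move; the robot and the scene stay as the last step left them, time stands still between calls to the robot, and variables do not carry over. Pictures are saved under pics/ and viewed, and the job is handed in when it is done.

Besides the shell and the picture viewer there is one more tool, called after ">>>" in YAML: its name, and indented under it one key for each argument. play_rows: Moves the arm, as the interface text tells. Its arguments: {"type":"object","properties":{"series":{"type":"array","items":{"type":"array","items":{"type":"number"}}},"claw":{"type":"number"},"force":{"type":"number"}},"required":["series"]}

```bash
mkdir -p pics; ls
python3 - <<'E'
from station import manip, snapshot
import cv2
s=manip.sense(); print({k:s[k] for k in('t','tcp_pos','tool_rot','force','finger_gap')})
for n in('scene','side','wrist'):
    d=snapshot(n); cv2.imwrite(f'pics/{n}0.png',d['image']); print(n,d['fov_y'],d['cx'],d['cy'],d['R'],d['t'])
    import numpy as np; np.savez(f'{n}0.npz',**d)
E
```

```text
pics
{'t': 0.0, 'tcp_pos': array([ 0.1857262 , -0.59599905,  0.23032443]), 'tool_rot': array([ 0.69910065,  0.1070792 , -0.69904279,  0.10550593]), 'force': array([-0.55498048,  0.54139292, -0.02030408]), 'finger_gap': 0.9983442188191426}
scene 51.769248412899685 315.19721938046547 206.49369324067197 [[-0.28722651  0.95780472 -0.01053814]
 [ 0.58745231  0.16745414 -0.79174421]
 [-0.75657169 -0.23360058 -0.61076186]] [ 0.18248308 -0.16421343  1.77379665]
side 42.88058917026419 317.821638416132 202.89396644653823 [[ 9.36753365e-01 -3.49989909e-01 -4.43530732e-04]
 [-2.33071543e-01 -6.22873171e-01 -7.46797609e-01]
 [ 2.61095364e-01  6.99668548e-01 -6.65051227e-01]] [-0.51344303  0.27258627  1.66298776]
wrist 67.0483788178569 320.6404259872299 201.45568179366805 [[ 0.29648213 -0.95503397 -0.00290962]
 [-0.90920187 -0.28318383  0.30521938]
 [-0.29231884 -0.08784666 -0.95227762]] [-0.62368763 -0.03933075  0.38032409]
```

View pics/scene0.png

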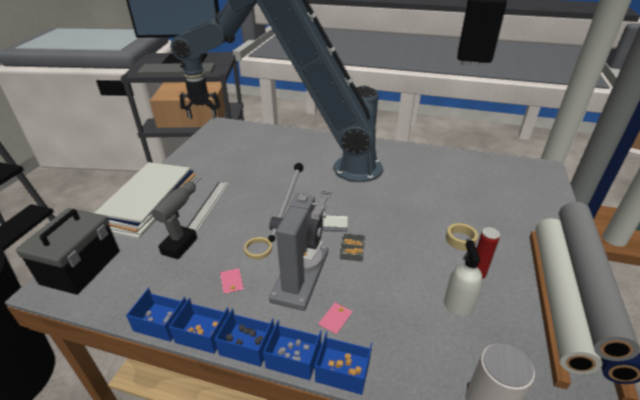

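View pics/side0.png

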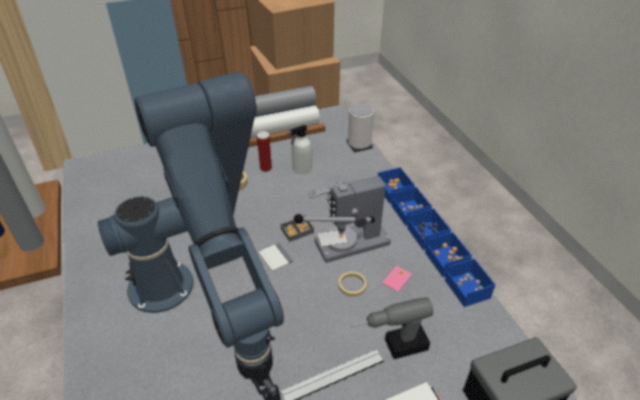

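View pics/wrist0.png

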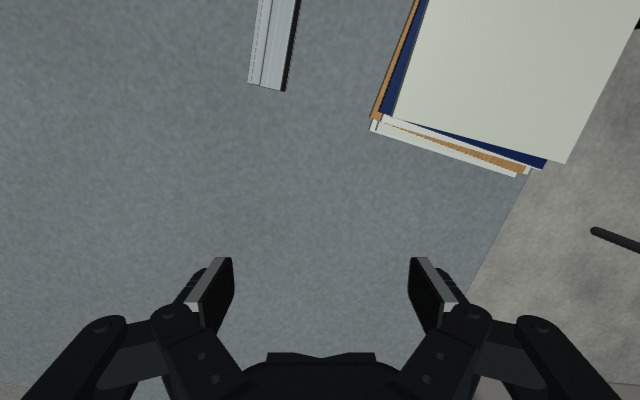

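Press at scene (300,245) and side (350,220). In the scene view the lever ball is near (298,167) and the axle near (271,238). In the side view the ball is near (298,218) and the axle near (370,219). The pad is near scene (326,195) and side (320,192). Next I'll zoom in and use the depth data.

```bash
python3 - <<'E'
import cv2,numpy as np
for n,(u0,v0,w,h) in {'scene':(230,150,140,160),'side':(270,165,130,100)}.items():
    im=np.load(n+'0.npz')['image'][v0:v0+h,u0:u0+w]
    k=min(800//w,600//h)
    cv2.imwrite(f'pics/{n}0z.png',cv2.resize(im,None,fx=k,fy=k,interpolation=cv2.INTER_CUBIC)); print(n,k)
E
cat > h.py <<'E'
import numpy as np
def load(f): return dict(np.load(f))
def f(d): return 200/np.tan(np.radians(float(d['fov_y'])/2))
def ray(d,u,v):
    r=d['R'].T@np.array([(u-d['cx'])/f(d),(v-d['cy'])/f(d),1.]); return -d['R'].T@d['t'],r
def dep(d,u,v):
    o,r=ray(d,u,v); return o+r*d['depth'][int(round(v)),int(round(u))]
def plane(d,u,v,z):
    o,r=ray(d,u,v); return o+r*(z-o[2])/r[2]
def tri(d1,p1,d2,p2):
    a,r=ray(d1,*p1); b,s=ray(d2,*p2)
    k=np.linalg.lstsq(np.c_[r,-s],b-a,rcond=None)[0]
    P,Q=a+k[0]*r,b+k[1]*s; return (P+Q)/2,np.linalg.norm(P-Q)
def proj(d,X):
    c=d['R']@np.asarray(X)+d['t']; return np.array([d['cx']+f(d)*c[0]/c[2],d['cy']+f(d)*c[1]/c[2]])
E
```

```text
scene 3
side 6
```

View pics/scene0z.png

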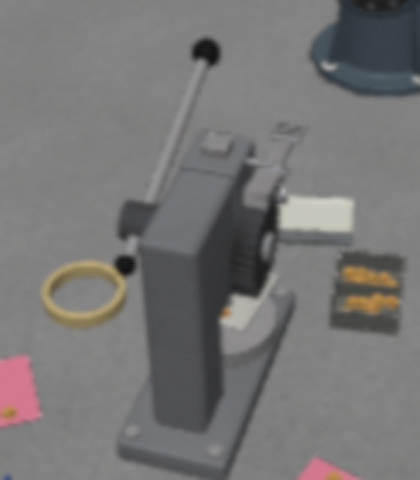

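View pics/side0z.png

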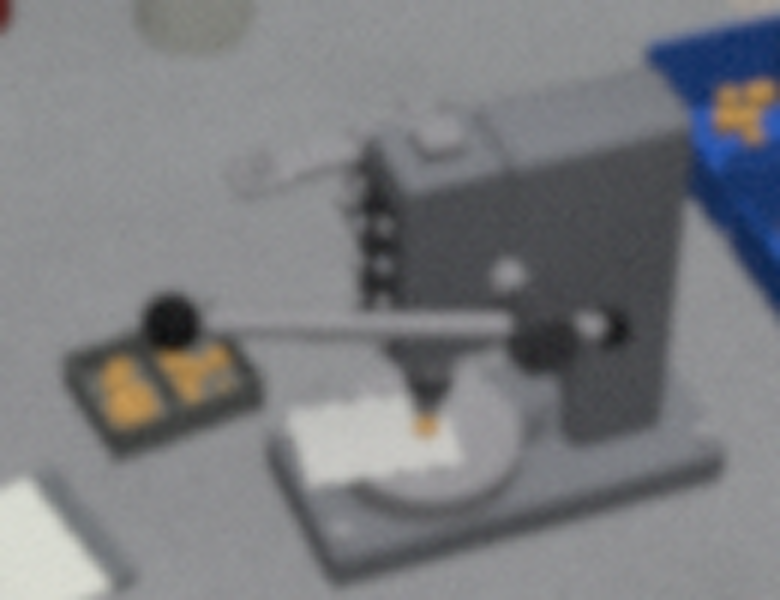

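The ball is at scene zoom (206,52) and side zoom (172,320). The pad is at scene zoom (288,130) and side zoom (250,170). The white tag with the brass eyelet is on the anvil at side zoom (375,440). Pink decoy tags are on the bench at scene (232,281) and (335,318).

Run:
```python
from h import *
import numpy as np, cv2
np.set_printoptions(precision=4,suppress=True)
A,B=load('scene0.npz'),load('side0.npz')
def ball(d,u,v):
    im=d['image'].max(2); m=np.zeros_like(im); m[v-9:v+10,u-9:u+10]=(im[v-9:v+10,u-9:u+10]<60); 
    n,l,s,c=cv2.connectedComponentsWithStats(m); i=1+np.argmax(s[1:,4]); return c[i],s[i]
ba,bb=ball(A,299,167),ball(B,299,218); print(ba,bb)
print('ball',tri(A,ba[0],B,bb[0]))
print('depth ball',dep(A,*ba[0]),dep(B,*bb[0]))
pa,pb=(326,193.3),(311.7,193)
print('pad',tri(A,pa,B,pb),dep(A,*pa),dep(B,*pb))
# depth-cloud of both
def cloud(d,u0,v0,w,h):
    u,v=np.meshgrid(np.arange(u0,u0+w),np.arange(v0,v0+h)); z=d['depth'][v,u]
    c=np.stack([(u-d['cx'])/f(d)*z,(v-d['cy'])/f(d)*z,z],-1)[z>0]; return (c-d['t'])@d['R']
P=cloud(A,265,175,80,80); 
# head top at 265
T=P[(P[:,2]>.258)&(P[:,2]<.272)]; print(len(T)); r=cv2.minAreaRect(T[:,:2].astype(np.float32)); print('scene top',r,cv2.boxPoints(r))
P2=cloud(B,320,170,80,60); T=P2[(P2[:,2]>.258)&(P2[:,2]<.272)]; r=cv2.minAreaRect(T[:,:2].astype(np.float32)); print('side top',len(T),r,cv2.boxPoints(r))
# pad pixels
for d,(u0,v0,w,h) in ((A,(315,186,22,25)),(B,(303,183,30,20))):
    Q=cloud(d,u0,v0,w,h); Q=Q[Q[:,2]>.2]; print(len(Q)); print(Q[:60:3])
# tag: white region
hsv=cv2.cvtColor(B['image'],cv2.COLOR_BGR2HSV)
```

```text
(array([298.6122, 166.6531]), array([294, 163,   9,   9,  49], dtype=int32)) (array([297.85  , 218.7667]), array([294, 215,   9,   8,  60], dtype=int32))
ball (array([ 0.4421, -0.1108,  0.2563]), np.float64(0.0016707914419308648))
depth ball [ 0.454  -0.1058  0.2649] [ 0.4399 -0.1199  0.2643]
pad (array([0.5298, 0.0053, 0.2372]), np.float64(0.0019157155893281773)) [0.5317 0.0051 0.2377] [0.528  0.0022 0.2411]
818
scene top ((0.6746506690979004, -0.02752292901277542), (0.07906179875135422, 0.17124928534030914), 89.65282440185547) [[ 0.5888 -0.0665]
 [ 0.76   -0.0676]
 [ 0.7605  0.0115]
 [ 0.5893  0.0125]]
side top 608 ((0.6695536971092224, -0.03455329313874245), (0.08548440039157867, 0.17533902823925018), 84.72611236572266) [[ 0.5783 -0.0691]
 [ 0.7529 -0.0852]
 [ 0.7608 -0.0001]
 [ 0.5862  0.0161]]
185
[[ 0.52   -0.0075  0.2393]
 [ 0.5239 -0.0002  0.2397]
 [ 0.5236  0.009   0.2413]
 [ 0.5301 -0.0047  0.2395]
 [ 0.5282  0.0041  0.2398]
 [ 0.5237  0.0121  0.2383]
 [ 0.5395 -0.0081  0.2416]
 [ 0.5357  0.      0.2406]
 [ 0.5344  0.0089  0.2414]
 [ 0.5289  0.0197  0.2397]
 [ 0.5365 -0.0028  0.2369]
 [ 0.5416  0.0078  0.2426]
 [ 0.537   0.0157  0.2409]
 [ 0.5443 -0.0098  0.2373]
 [ 0.5449 -0.0005  0.2396]
 [ 0.5448  0.0087  0.2413]
 [ 0.5425  0.0172  0.2414]
 [ 0.5506 -0.0019  0.2397]
 [ 0.5467  0.0062  0.2385]
 [ 0.5443  0.0147  0.2385]]
205
[[ 0.5908  0.0101  0.2502]
 [ 0.6035  0.015   0.2427]
 [ 0.5959  0.0137  0.2417]
 [ 0.5892  0.0143  0.2389]
 [ 0.5874 -0.0158  0.263 ]
 [ 0.5808  0.0109  0.2398]
 [ 0.5894  0.006   0.2411]
 [ 0.586  -0.0277  0.2686]
 [ 0.5694  0.0175  0.2337]
 [ 0.5796  0.0167  0.2313]
 [ 0.5859  0.0059  0.238 ]
 [ 0.588  -0.0147  0.2536]
 [ 0.5351  0.0191  0.2383]
 [ 0.5439  0.0148  0.2391]
 [ 0.5591  0.0088  0.2393]
 [ 0.5682  0.0054  0.2393]
 [ 0.5767  0.0005  0.2407]
 [ 0.5868 -0.0006  0.2385]
 [ 0.5846 -0.0314  0.2636]
 [ 0.5232  0.0146  0.2411]]
```

```bash
cat >> h.py <<'E'
def toolmove(s,target):
    from scipy.spatial.transform import Rotation as Ro
    R=Ro.from_quat(s['tool_rot']).as_matrix(); return R,R.T@(np.asarray(target)-s['tcp_pos'])
E
python3 - <<'E'
from h import *
from station import manip
np.set_printoptions(precision=4,suppress=True)
A,B=load('scene0.npz'),load('side0.npz'); W=load('wrist0.npz')
s=manip.sense()
for T in ([.186,-.596,.36],[.530,.006,.36]):
    R,m=toolmove(s,T); print(m)
print(R); print('cam rel tcp',-W['R'].T@W['t']-s['tcp_pos'])
# press frame from ball+pad
ball=np.array([.442,-.111]); pad=np.array([.534,.0055])
th=np.arcsin((.2563-.185)/.215); v=np.array([-.115+.215*np.cos(th),.115]); w=pad-ball
yaw=np.arctan2(w[1],w[0])-np.arctan2(v[1],v[0]); c,sn=np.cos(yaw),np.sin(yaw); Q=np.array([[c,-sn],[sn,c]])
o=(pad+ball)/2-Q@((np.array([-.115,.045])+[-.215*np.cos(th),-.07])/2)
print('yaw deg',np.degrees(yaw),'|w| vs',np.linalg.norm(w),np.linalg.norm(v),'origin',o,'lever',np.radians(35)-th)
# tag check: white pixels near eyelet in side view, plane z=.055
import cv2
im=B['image'].astype(int); m=((im.min(2)>165)).astype(np.uint8); m[:, :312]=0; m[:,350:]=0; m[:228]=0; m[252:]=0
n,l,st,ce=cv2.connectedComponentsWithStats(m); i=1+np.argmax(st[1:,4]); print(st[i],'tag vis c',plane(B,*ce[i],.055));
E
```

```text
[-0.1295 -0.0003 -0.0004]
[-0.1285 -0.4729 -0.5077]
[[-0.0002  0.2972 -0.9548]
 [ 0.0017 -0.9548 -0.2972]
 [-1.     -0.0017 -0.0003]]
cam rel tcp [0.0746 0.0228 0.1418]
yaw deg -0.9267375933391846 |w| vs 0.14844611817087036 0.1447054674561553 origin [ 0.6471 -0.0428] lever 0.2728366294906619
[318 231  29  15 295] tag vis c [ 0.5814 -0.0396  0.055 ]
```

Measurements agree: pad z is 0.239 (240 expected), the ball–pad distance is 148 mm (145 expected), and yaw is about -1°. The lever is at about 0.27 rad. Candidates considered:
- **Pad:** scene (326,193). The ram top at scene (302,197) could be mistaken for it.
- **Ball:** scene (299,167). The small rear ball at (271,238) could be mistaken for it.
- **Tag:** white, under the ram. The pink ones are excluded.

Now I'll shut the gripper, raise it and go above the pad.

>>> play_rows:
  series:
    - [-0.04,0,0,0]
    - [-0.08,0,0,0]
    - [-0.12,0,0,0]
    - [-0.13,-0.03,-0.03,0]
    - [-0.13,-0.06,-0.06,0]
    - [-0.13,-0.09,-0.095,0]
    - [-0.13,-0.12,-0.13,0]
    - [-0.13,-0.15,-0.16,0]
    - [-0.13,-0.18,-0.195,0]
    - [-0.13,-0.21,-0.225,0]
    - [-0.13,-0.24,-0.26,0]
    - [-0.13,-0.27,-0.29,0]
    - [-0.13,-0.3,-0.32,0]
    - [-0.13,-0.33,-0.355,0]
    - [-0.13,-0.36,-0.385,0]
    - [-0.13,-0.39,-0.42,0]
    - [-0.13,-0.42,-0.45,0]
    - [-0.13,-0.45,-0.48,0]
    - [-0.13,-0.473,-0.508,0]
    - [-0.13,-0.473,-0.508,0]
  claw: 0
  force: 60

```text
t: 2.15
tcp_pos: [0.5317, 0.0098, 0.3611]
tool_rot: [0.699, 0.109, -0.698, 0.107]
force: [-0.9, -0.3, -0.3]
finger_gap: 0.002
```

Run:
```python
from h import *
from station import manip,snapshot
import cv2
np.set_printoptions(precision=4,suppress=True)
s=manip.sense()
for n in('wrist','scene','side'):
    d=snapshot(n); np.savez(n+'1.npz',**d)
    if n=='wrist': cv2.imwrite('pics/w1.png',d['image']); W=d
print(s['tcp_pos'],s['q'])
print('pred pad px',proj(W,[.5335,.0055,.24]))
```

```text
[0.5317 0.0098 0.3611] [-0.1938  0.2677  1.4862  0.0033  1.3879  1.0694]
pred pad px [326.2228 194.5065]
```

View pics/w1.png

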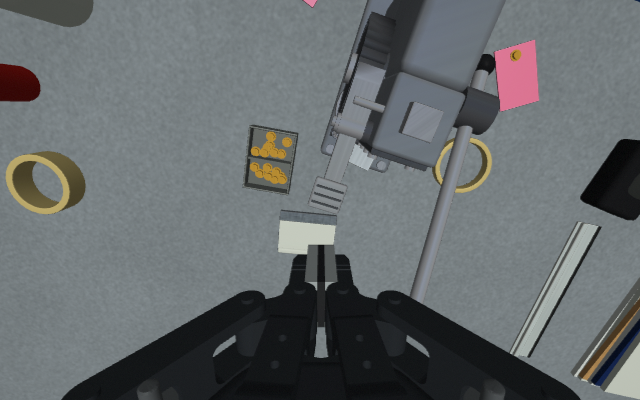

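The wrist view shows the ribbed pad centred at (328,193), against a predicted (326,194). The fit is good. Now descending.

Run:
```python
from h import *
from station import manip
np.set_printoptions(precision=4,suppress=True)
W=load('wrist1.npz'); print(plane(W,328,193.5,.240))
s=manip.sense()
for z in (.25,.215,.2): print(toolmove(s,[.532,.006,z])[1])
```

```text
[0.5349 0.0043 0.24  ]
[ 0.111   0.0009 -0.0024]
[ 0.146   0.001  -0.0024]
[ 0.161   0.001  -0.0024]
```

>>> play_rows:
  series:
    - [0.02,0.002,-0.003,0]
    - [0.04,0.002,-0.003,0]
    - [0.06,0.002,-0.003,0]
    - [0.08,0.002,-0.003,0]
    - [0.095,0.002,-0.003,0]
    - [0.105,0.002,-0.003,0]
    - [0.105,0.002,-0.003,0]
    - [0.105,0.002,-0.003,0]

```text
t: 3.1
tcp_pos: [0.5331, 0.0045, 0.2565]
tool_rot: [-0.699, -0.107, 0.699, -0.106]
force: [-0.1, -0.5, -0.1]
finger_gap: 0.003
```

Run:
```python
from station import manip,snapshot
import cv2
print(manip.sense()['tcp_pos'])
d=snapshot('wrist'); cv2.imwrite('pics/w2.png',d['image'])
```

```text
[0.53311472 0.00446453 0.2565013 ]
```

View pics/w2.png

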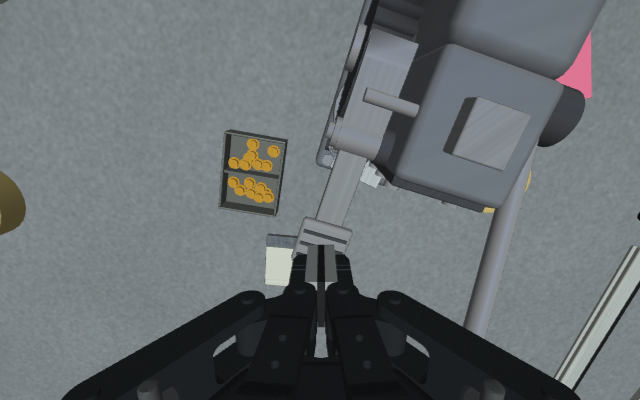

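The tips are over the pad, around (322,255). Pressing down in small rows.

>>> play_rows:
  series:
    - [0.006,0,0,0]
    - [0.012,0,0,0]
    - [0.016,0,0,0]
    - [0.019,0,0,0]
    - [0.022,0,0,0]
    - [0.025,0,0,0]
    - [0.028,0,0,0]

```text
t: 3.85
tcp_pos: [0.5335, 0.0047, 0.2286]
tool_rot: [0.699, 0.107, -0.699, 0.106]
force: [0.3, -0.3, 0.6]
finger_gap: -0.001
```

Run:
```python
from station import manip,snapshot
import cv2
print(manip.sense()['force'],manip.sense()['tau'])
d=snapshot('wrist'); cv2.imwrite('pics/w3.png',d['image'])
d=snapshot('side'); cv2.imwrite('pics/s3.png',cv2.resize(d['image'][165:265,270:400],None,fx=6,fy=6,interpolation=cv2.INTER_CUBIC))
```

```text
[ 0.31301203 -0.34438285  0.62864438] [ 1.17574868e-02 -3.71652389e+01 -1.61501116e+01 -1.31413644e-04
  7.42590870e-02  1.22637680e-04]
```

View pics/w3.png

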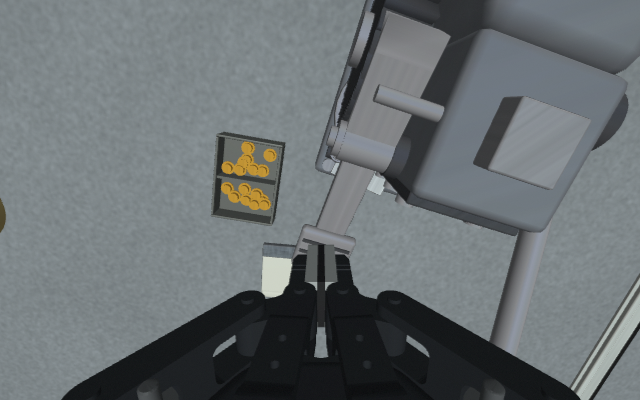

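View pics/s3.png

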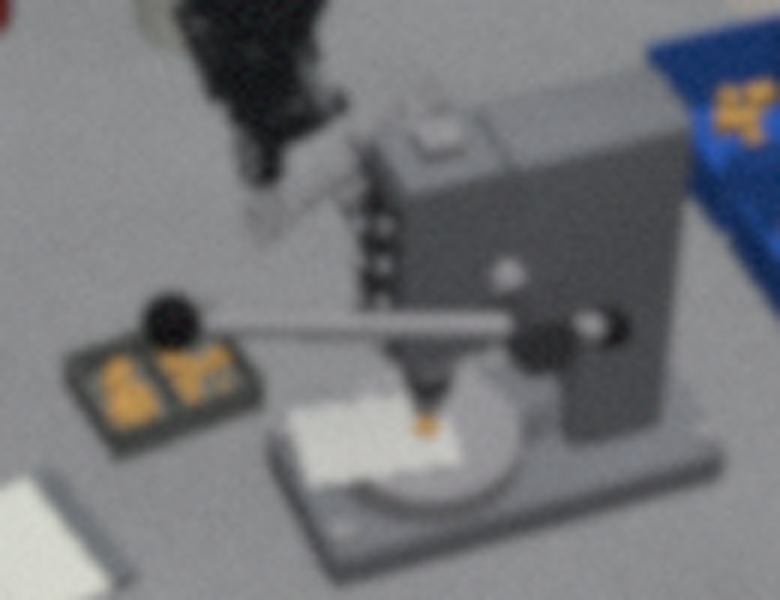

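The pad has already dropped away from the tips, from side zoom (250,170) to (262,215), so the pawl has snapped. I'll lift clear and measure it.

>>> play_rows:
  series:
    - [-0.03,0,0,0]
    - [-0.07,0,0,0]
    - [-0.11,0,0,0]
    - [-0.13,0,0,0]
    - [-0.13,0,0,0]

```text
t: 4.45
tcp_pos: [0.5355, 0.0042, 0.3621]
tool_rot: [0.702, 0.106, -0.696, 0.107]
force: [-0.4, -0.3, 0.5]
finger_gap: 0.001
```

Run:
```python
from h import *
from station import manip,snapshot
import cv2
np.set_printoptions(precision=4,suppress=True)
W=snapshot('wrist'); B=snapshot('side'); np.savez('wrist4.npz',**W);np.savez('side4.npz',**B)
cv2.imwrite('pics/w4.png',W['image'])
d=W; u,v=np.meshgrid(np.arange(290,370),np.arange(120,240)); z=d['depth'][v,u]
c=np.stack([(u-d['cx'])/f(d)*z,(v-d['cy'])/f(d)*z,z],-1); P=(c-d['t'])@d['R']
m=(P[...,0]<.56)&(P[...,0]>.5)&(P[...,2]>.15)&(P[...,2]<.26)&(abs(P[...,1]-.005)<.03); Q=P[m]; print(len(Q),Q.min(0),Q.max(0),Q.mean(0))
m=B['image'].max(2)
s=manip.sense(); print(s['tcp_pos'],s['t'])
for T in ([.442,-.111,.36],[.442,-.111,.28]): print(toolmove(s,T)[1])
```

```text
794 [ 0.525  -0.011   0.1983] [0.56   0.0191 0.2179] [0.5423 0.0045 0.2097]
[0.5331 0.0046 0.3581] 4.55
[-0.002   0.0833  0.1214]
[0.078  0.0834 0.1214]
```

View pics/w4.png

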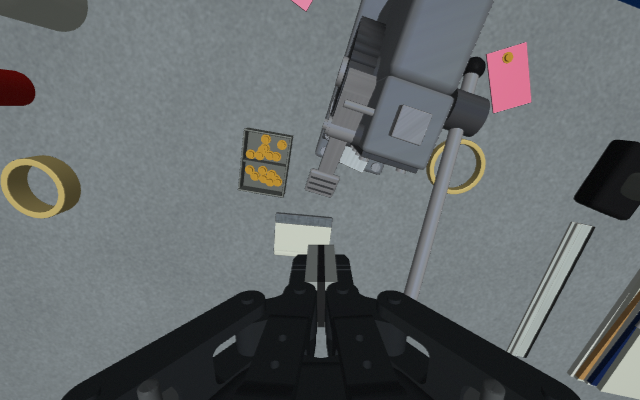

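With the arm clear, the pad centre is at about z 0.207, about 32 mm lower than before and staying there. The pawl is out. Moving above the ball.

>>> play_rows:
  series:
    - [0,0.02,0.03,0]
    - [0,0.04,0.06,0]
    - [0,0.06,0.09,0]
    - [0,0.083,0.121,0]
    - [0.02,0.083,0.121,0]
    - [0.04,0.083,0.121,0]
    - [0.055,0.083,0.121,0]
    - [0.055,0.083,0.121,0]
    - [0.055,0.083,0.121,0]

```text
t: 5.45
tcp_pos: [0.4416, -0.1102, 0.3019]
tool_rot: [-0.698, -0.107, 0.7, -0.105]
force: [0.1, -0.2, 0.9]
finger_gap: 0.0
```

Run:
```python
from h import *
from station import manip,snapshot
import cv2
np.set_printoptions(precision=4,suppress=True)
s=manip.sense(); print(s['tcp_pos'],s['force'])
A=snapshot('scene');B=snapshot('side'); W=snapshot('wrist')
def z(d,u,v,w,h): return cv2.resize(d['image'][v:v+h,u:u+w],(400,400),interpolation=cv2.INTER_CUBIC)
cv2.imwrite('pics/z5.png',np.hstack([z(A,260,130,100,100),z(B,260,165,100,100)]))
cv2.imwrite('pics/w5.png',W['image'])
```

```text
[ 0.4416 -0.1102  0.3019] [ 0.0964 -0.1572  0.8993]
```

View pics/z5.png

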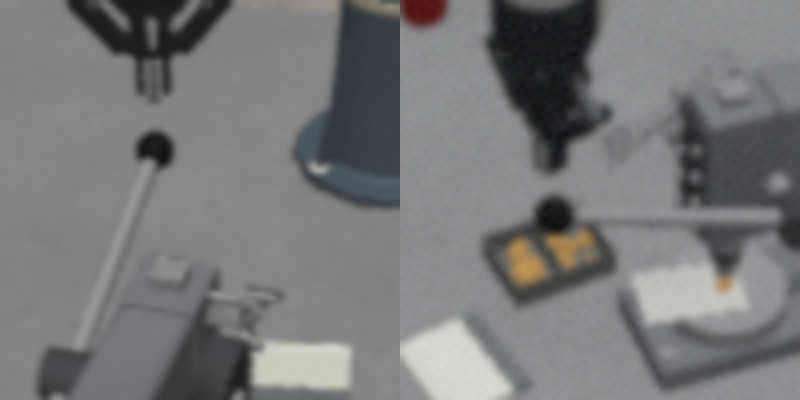

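View pics/w5.png

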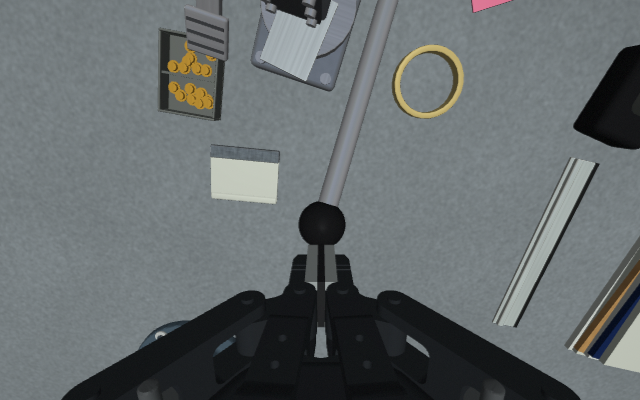

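The tips sit directly above the ball in both views. Refining the ball from the wrist view, then working out the arc.

Run:
```python
from h import *
from station import manip,snapshot
np.set_printoptions(precision=4,suppress=True)
W=snapshot('wrist'); s=manip.sense()
print('ball',plane(W,322,224,.2563),'tcp',s['tcp_pos'])
ax=np.array([.6465,-.111,.185]); yaw=np.radians(-.9)
for e in (19.4,15,10,5,0,-5,-10,-15,-20,-25):
    a=np.radians(e); b=ax+.215*np.array([-np.cos(a)*np.cos(yaw),0,np.sin(a)]); 
    print(e,b,toolmove(s,b+[0,0,.016])[1])
```

```text
ball [ 0.4443 -0.111   0.2563] tcp [ 0.4427 -0.1106  0.3035]
19.4 [ 0.4437 -0.111   0.2564] [ 0.0311  0.0007 -0.0009]
15 [ 0.4389 -0.111   0.2406] [ 0.0469 -0.0007  0.0038]
10 [ 0.4348 -0.111   0.2223] [ 0.0652 -0.0019  0.0077]
5 [ 0.4323 -0.111   0.2037] [ 0.0838 -0.0027  0.0101]
0 [ 0.4315 -0.111   0.185 ] [ 0.1025 -0.0029  0.0108]
-5 [ 0.4323 -0.111   0.1663] [ 0.1213 -0.0027  0.0101]
-10 [ 0.4348 -0.111   0.1477] [ 0.1399 -0.0019  0.0078]
-15 [ 0.4389 -0.111   0.1294] [ 0.1582 -0.0007  0.0039]
-20 [ 0.4445 -0.111   0.1115] [ 0.1761  0.001  -0.0015]
-25 [ 0.4517 -0.111   0.0941] [ 0.1934  0.0031 -0.0083]
```

>>> play_rows:
  series:
    - [0.014,0,-0.001,0]
    - [0.026,0,-0.001,0]
    - [0.032,0,-0.001,0]
    - [0.039,0,0.001,0]
    - [0.047,-0.001,0.004,0]
    - [0.056,-0.001,0.006,0]
    - [0.065,-0.002,0.008,0]
    - [0.074,-0.002,0.009,0]
    - [0.084,-0.003,0.01,0]
    - [0.093,-0.003,0.011,0]
    - [0.102,-0.003,0.011,0]

```text
t: 6.75
tcp_pos: [0.4312, -0.1111, 0.2006]
tool_rot: [0.699, 0.106, -0.699, 0.106]
force: [-2.0, -1.0, 3.6]
finger_gap: 0.002
```

Run:
```python
from h import *
from station import manip,snapshot
import cv2
np.set_printoptions(precision=4,suppress=True)
A=snapshot('scene');B=snapshot('side')
def z(d,u,v,w,h): return cv2.resize(d['image'][v:v+h,u:u+w],(400,400),interpolation=cv2.INTER_CUBIC)
cv2.imwrite('pics/z6.png',np.hstack([z(A,260,150,100,100),z(B,260,165,100,100)]))
s=manip.sense();print(s['tcp_pos'],s['force'])
for x,zz in ((.4315,.201),(.4323,.182),(.4348,.164),(.4389,.145),(.4445,.1275),(.4517,.110)): print(toolmove(s,[x,-.111,zz])[1])
```

```text
[ 0.4314 -0.1109  0.2002] [ 0.2087 -0.0992  0.235 ]
[-0.0008  0.0001 -0.0001]
[ 0.0182  0.0004 -0.0008]
[ 0.0362  0.0012 -0.0032]
[ 0.0552  0.0024 -0.0071]
[ 0.0727  0.0041 -0.0125]
[ 0.0902  0.0062 -0.0193]
```

View pics/z6.png

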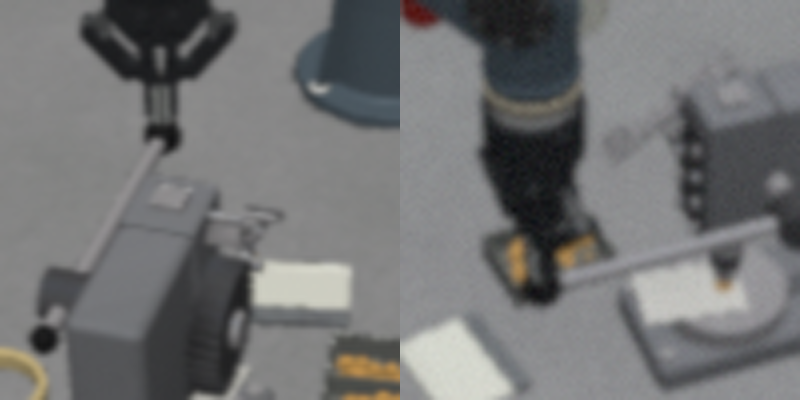

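The lever follows at about 3–4 N and the ball is under the tips. Continuing along the arc to the stop.

>>> play_rows:
  series:
    - [0.009,0,0,0]
    - [0.018,0,-0.001,0]
    - [0.027,0.001,-0.002,0]
    - [0.036,0.001,-0.003,0]
    - [0.045,0.002,-0.005,0]
    - [0.055,0.002,-0.007,0]
    - [0.061,0.003,-0.009,0]
    - [0.067,0.003,-0.011,0]
    - [0.073,0.004,-0.012,0]
    - [0.079,0.005,-0.015,0]
    - [0.084,0.005,-0.017,0]
    - [0.087,0.006,-0.018,0]

```text
t: 8.05
tcp_pos: [0.4496, -0.1106, 0.1125]
tool_rot: [-0.698, -0.107, 0.7, -0.105]
force: [-3.8, 2.5, 6.6]
finger_gap: 0.001
```

>>> play_rows:
  series:
    - [0.001,0,-0.001,0]
    - [0.002,0,-0.001,0]
    - [0.003,0,-0.001,0]
    - [0.003,0,-0.001,0]

```text
t: 8.45
tcp_pos: [0.4507, -0.1104, 0.1097]
tool_rot: [-0.699, -0.107, 0.7, -0.105]
force: [-3.2, 0.5, 10.7]
finger_gap: -0.0
```

>>> play_rows:
  series:
    - [0.001,0,0,0]
    - [0.002,0,0,0]
    - [0.002,0,0,0]
    - [0.002,0,0,0]

```text
t: 8.85
tcp_pos: [0.4508, -0.1104, 0.1094]
tool_rot: [-0.699, -0.107, 0.699, -0.106]
force: [-6.4, 1.1, 23.8]
finger_gap: 0.002
```

The tip stalls at z 0.1094 (the stop was predicted at 0.110) while the force rises to 24 N, so the lever is on its stop. Retreating straight up.

>>> play_rows:
  series:
    - [-0.005,0,0,0]
    - [-0.02,0,0,0]
    - [-0.05,0,0,0]
    - [-0.09,0,0,0]
    - [-0.13,0,0,0]
    - [-0.17,0,0.02,0]
    - [-0.2,0,0.04,0]
    - [-0.22,0,0.06,0]
    - [-0.22,0,0.06,0]
    - [-0.22,0,0.06,0]

```text
t: 9.85
tcp_pos: [0.3943, -0.1287, 0.3291]
tool_rot: [0.699, 0.106, -0.699, 0.106]
force: [-0.5, -0.2, -0.3]
finger_gap: -0.001
```

Run:
```python
from h import *
from station import manip,snapshot
import cv2
np.set_printoptions(precision=4,suppress=True)
A=snapshot('scene');B=snapshot('side');W=snapshot('wrist')
def z(d,u,v,w,h,k): return cv2.resize(d['image'][v:v+h,u:u+w],None,fx=k,fy=k,interpolation=cv2.INTER_CUBIC)
cv2.imwrite('pics/z7.png',np.hstack([z(A,255,150,100,120,4),z(B,270,160,100,120,4)]))
cv2.imwrite('pics/w7.png',W['image'])
def ball(d,u,v,r=14):
    im=d['image'].max(2); m=np.zeros_like(im); m[v-r:v+r,u-r:u+r]=(im[v-r:v+r,u-r:u+r]<60)
    n,l,s,c=cv2.connectedComponentsWithStats(m); i=1+np.argmax(s[1:,4]); return c[i],s[i]
X=[.4517,-.111,.0941]; pa,pb=proj(A,X),proj(B,X); ba,bb=ball(A,*pa.round().astype(int)),ball(B,*pb.round().astype(int))
print(pa,ba,pb,bb,tri(A,ba[0],B,bb[0]))
for n,d in (('scene',A),('side',B)):
    u,v=np.meshgrid(np.arange(640),np.arange(400)); zz=d['depth']
    P=(np.stack([(u-d['cx'])/f(d)*zz,(v-d['cy'])/f(d)*zz,zz],-1)-d['t'])@d['R']
    q=P[(abs(P[...,0]-.54)<.02)&(abs(P[...,1]-.005)<.018)&(P[...,2]>.1)]; print(n,'pad',len(q),q.mean(0) if len(q) else '')
```

```text
[299.1389 208.8623] (array([305.2, 221.6]), array([304, 221,   3,   2,   5], dtype=int32)) [301.8341 254.4759] (array([301.8095, 254.1429]), array([299, 251,   7,   7,  42], dtype=int32)) (array([ 0.4644, -0.0825,  0.0579]), np.float64(0.008800617217217544))
scene pad 31 [0.5471 0.0086 0.2126]
side pad 76 [0.54   0.0027 0.2103]
```

View pics/z7.png

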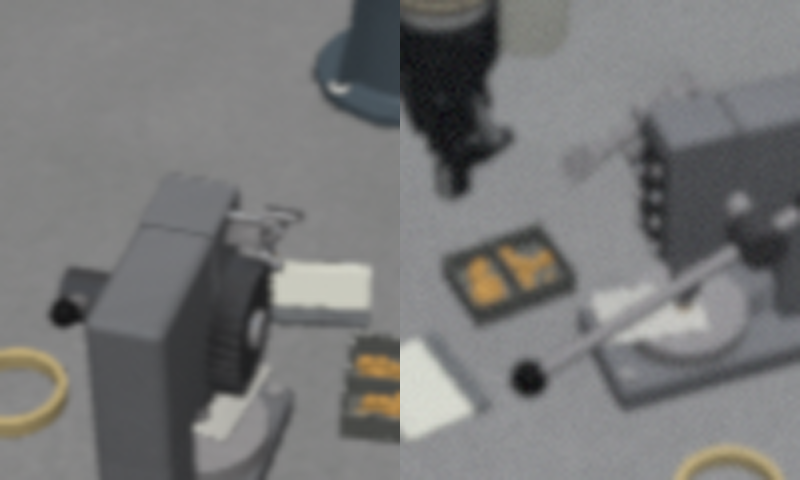

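View pics/w7.png

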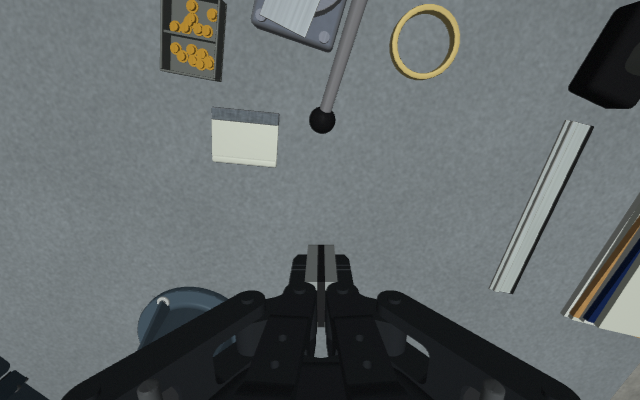

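The side view has the ball at (301.8,254.1), against a predicted stop position of (301.8,254.5). The scene view's ball is hidden behind the head, so its mask, and the triangulation from it, is not valid. The pad is still down at z 0.21. The tag is in place under the lowered die, and the robot is clear.

```bash
python3 -c "
from station import manip
print(manip.sign_off())"
```

```text
the job is handed in; nothing more can be done
None
```

The eyelet should be set, and I've handed the job in after about 10 of the 51 seconds. With shut fingertips I pressed the pawl pad until it snapped out. I then pushed the lever ball down its arc to the stop and backed off clear.

**Last checks**
- **Pawl:** the pad stayed about 30 mm below its start with nothing touching it, including after the lever move.
- **Lever:** at the stop the fingertips stalled at z 0.1094 m (0.110 predicted) while the force rose to 24 N. After I retreated, the ball in the side view was within 0.5 pixel of the predicted stop position.
- **Tag and bench:** the tag is still under the die. The tray, card and near tape roll look undisturbed, and I touched nothing else.

**Checks that failed or were not possible**
- **Scene-camera ball check:** this failed because the press head hides the lowered ball, so the final lever position rests on the side view and the contact height and force.
- **Eyelet height:** I did not measure it directly. That it is set is inferred from the lever being at its stop.
- **Pawl force:** I did not see the 3–4 N peak, because the pawl had already snapped by the time the force was read.

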